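# Face the drive collar's clamp screw to the shaft flat and tighten it

## Robot

A 6-joint arm with a two-finger parallel gripper is mounted at the origin on the work surface. World frame = base frame: x ahead of the robot, y to its left, z up, the work surface at z = 0. Lengths are in m, angles in degrees, forces in N, time in s.
With the tool pointing down it reaches from about 0.25 to 0.725 m from the base axis. Payload 9.7 kg.
Tool frame: the origin (TCP) lies midway between the tips of the shut fingers; the grasp point (between the pads) lies 19 mm behind it (bot.pinch_z is the distance from the TCP to the grasp point, in m); z points along the fingers, x is the direction in which the jaws open and shut, and the axes are right-handed (so a half turn about z gives the same grasp; the last joint's range is limited). The gripper opens to 85 mm and grips with 20 to 120 N. Pads are 22 mm wide; open, the fingers measure 114 mm over their backs; the gripper's body (76 mm by 85 mm) begins 54 mm behind the grasp point. The pads swing forward as they close: fully open they stand 13 mm farther back than shut.
Start: joints at [72.823, 4.979, 10.078, 95.1, 0, 90], TCP at [0.162, 0.525, 0.202] pointing down, gripper open.
Joint ranges: [-179.16, 179.16], [-48.56, 103.87], [-65.8, 70.77], [-126.05, 130.52], [-82.76, 87.17], [-180, 180]. Speed limits (degrees/s): [127.2, 127.2, 147.25, 180, 180, 180].

## Interface

Orientations are given as [roll, pitch, yaw] about the fixed x, y, z axes, in that order (R = Rz(yaw) Ry(pitch) Rx(roll)).
In Python, from workcell import bot gives the robot as it stands. The module is installed in compiled form; this text tells all that it offers.
- The arm moves only by the shell command python3 -m pendant 'ROWS' [FORCE]. ROWS is JSON, a list of rows, each a list of 7 numbers: the shift along the tool's x, y, z scaled (see below), then the turn, a rotation vector about the tool's x, y, z scaled (see below), then the closure, from 0 (fully open) to 1 (shut). In form: [[tx, ty, tz, wx, wy, wz, jaw], ...]. A call has 1 to 12 rows; each row shifts and turns the pose as measured when the row begins, along the tool's axes as they then stand; what a row does not reach is not made up. The controller multiplies each number of a shift by 0.25 m and each number of a turn by pi rad. A row lasts 1/10 s, in which the tool goes at most 50 mm and 8.59 degrees, less where a joint would pass 70% of its speed; a pose out of reach is approached as far as the arm can. A call with a number of a shift or a turn outside -1 to 1 is refused whole. A call with a gripper value outside its range is refused whole. The fingers move at their own pace and stop on an object; FORCE is the grip in N (left out, the last holds). Time passes only in rows, so rows that do not move let the fingers close. It gives the time, the measured TCP pose, the force and the opening at its end, in the units of the state.
- bot.get_obs(): the state, without advancing time (a new reading comes with each control period).
- bot.camera(name): name is "scene" or "top" or "wrist"; returns the picture (420x560x3 uint8, red, green, blue); there is no depth.
- bot.calibration(name): a dict with "intrinsics" (3x3 intrinsics, pixels), "xyz" and "attitude" of the camera in the world. Camera axes: x right, y up, looking along -z (the intrinsics and any distortion apply to the point x, -y, -z); pixel columns grow to the right and rows downward; lengths in m; the calibration is good to about 2 mm. A picture is of the moment at which its call begins: read the wrist's pose just before it. calibration takes no time and is no camera call; for the wrist camera it gives the pose at the moment of the call.
- bot.job_done(): hands the job in, once; it reports no verdict.
The state is a dict: "time": time; "q": joint angles; "qd": joint speeds; "joint_efforts": joint torques, N m; "ee_pos": TCP position; "tcp_rot": TCP orientation; "wrist_force": force on the tool from outside, world axes, zero at the start; "torque": the same for the moment, N m; "opening": finger opening in m.
Only numpy, scipy, OpenCV 4.12 (cv2) and the standard library are available. Lean on these libraries where they do the work, as an engineer would, in place of code of your own. Each camera call takes 0.05 s, during which the arm holds its last target.

## Task

The drive collar on the bench wheel's upright shaft is loose. Turn the collar on the shaft, either way round, until its clamp screw squarely faces the flat of the shaft, and only then swing the screw's ball-ended lever down as far as it goes to tighten it. Leave the pots and the jar around it where they stand.

Things in the scene. Friction and masses are not known exactly. Their poses are not given: they have to be found in the camera images.
- wheel_base: Round grey cast base, 190 mm across, 22 mm high, fixed to the table; origin under its centre, on the shaft's axis; x points the way the shaft's flat faces. A straight lug on it (20 mm wide, its top 29 mm above the table, from 46 to 108 mm from the axis) points the same way as the flat. The shaft is an upright plain steel bar, 36 mm across, its top 112 mm above the table.
- flat (a point): Middle of the shaft's flat, at the screw's height, 74 mm above the table. The flat is cut along the whole shaft, 10 mm from the shaft's axis, so from above the shaft looks D-shaped; the collar leaves its top 22 mm bare. The point's x axis points level, squarely out of the flat (the shaft's axis is 10 mm back along -x); z is up.
- collar_top (a point): Centre of the collar's top face, on the shaft's axis, 90 mm above the table. The collar is a plain aluminium ring, 76 mm across, 35 mm high, with the clamp screw on one side and a driver arm with an upright pin on the opposite side. x points along the clamp screw, outward.
- collar (a joint): Turn of the collar on the shaft, rad, growing counter-clockwise seen from above; 0, or a full turn 6.28, when the clamp screw faces the flat squarely. It turns either way without a stop, has friction (0.5 N m, about 7 N at the drive pin) and stays where it is left.
- drive_pin (a point): Middle of the collar's upright steel pin (16 mm across, from 90 to 115 mm above the table), 76 mm from the shaft's axis, opposite the clamp screw. It stands on the driver arm, an aluminium bar 22 mm wide, 72 to 90 mm above the table, that ends 88 mm from the shaft's axis. Pushing pin or arm sideways turns the collar. x points to the shaft's axis.
- screw (a point): Centre of the clamp screw's steel head (24 mm across, 18 mm long), on the screw's level axis, 67 mm from the shaft's axis, 74 mm above the table. Its x axis points out from the shaft along the screw; z is up; the lever stands out on its +y side (to the right for someone outside who looks at the screw and the shaft).
- lever (a joint): Turn of the clamp screw by its lever, rad: 0 is loose, the lever 0.75 rad above level; it grows as the lever goes down (clockwise for someone outside looking at the screw); level at 0.75; at 1.1 it meets its stop, 0.35 rad below level: fully tight. Friction holds it where it is left (0.25 N m, about 4 N at the ball).
- ball (a point): Centre of the black ball (24 mm across) at the lever's end, 70 mm from the screw's axis; the lever is a 10 mm thick steel bar. The ball swings in an upright plane 67 mm from the shaft's axis, square to the screw.
- bowl_mid (a point): Bystander: a white bowl, 130 mm across, 60 mm high; the point is at its centre, half-way up.
- cup_mid (a point): Bystander: a terracotta cup, 80 mm across, 85 mm high; the point is at its centre, half-way up.
- jar_mid (a point): Bystander: an amber glass jar with a black cap, 70 mm across, 80 mm high; the point is at its centre, half-way up.
There are look-alikes about, which are no part of the job. What is meant by the wheel_base is not blue or pink, and is the larger of those in its own colour.

How it is judged (in metres and radians):
On the way, in this order (a step that is already met when the one before it is completed fails the run):
1. the clamp screw faces the flat while the lever is still loose (y of screw in the frame of flat between -0.0105 and 0.0105 m and x of screw in the frame of flat above 0 m and value of joint lever below 0.5 rad), for 0.2 s.
2. the lever is down against its stop with the screw facing the flat (y of screw in the frame of flat between -0.0105 and 0.0105 m and x of screw in the frame of flat above 0 m and value of joint lever above 1 rad), for 0.2 s.
At the end, for the whole second after the job is handed in: The clamp screw faces the shaft's flat (its head within 10.5 mm sideways of the line squarely out of the flat, about 9 degrees), the lever is down within 0.1 rad of its stop, collar and lever are at rest, and bowl, cup and jar are within 20 mm of where they stood (all of step 2 and velocity of joint collar between -0.05 and 0.05 rad/s and velocity of joint lever between -0.05 and 0.05 rad/s and distance of each of bowl_mid, cup_mid, jar_mid from where it was at the start of the episode below 0.02 m); the robot touches nothing.
It fails at once if the lever is swung more than 0.7 rad down while the screw does not face the flat (head more than 13.5 mm off to the side, or on another side of the shaft) (value of joint lever above 0.7 rad and not (y of screw in the frame of flat between -0.0135 and 0.0135 m and x of screw in the frame of flat above 0 m)).
It fails at once if bowl, cup or jar is moved by more than 20 mm (distance of any of bowl_mid, cup_mid, jar_mid from where it was at the start of the episode above 0.02 m).
It also fails if it takes over 46 s, if anything falls off the work surface, if the arm or the gripper's body presses on something with over 40 N, if the wrist force passes 120 N, or if a joint passes its speed limit or range.

## Working session

There is one attempt and no reset: what is moved stays moved. The work goes in short steps, Python scripts to look and compute and a shell command to move; the robot and the scene stay as the last step left them, time stands still between calls to the robot, and variables do not carry over. Pictures are saved under pics/ and viewed, and the job is handed in when it is done.

```bash
mkdir -p pics; python3 - <<'E'
from workcell import bot
import cv2
o=bot.get_obs();print(o)
for n in ["scene","top","wrist"]:
    c=bot.calibration(n);print(n,c)
    cv2.imwrite(f"pics/{n}0.png",bot.camera(n)[:,:,::-1])
E
```

```text
{'time': 0.0, 'q': array([7.28244666e+01, 5.01213034e+00, 1.00372258e+01, 9.51002757e+01,
       8.11189697e-04, 8.99988870e+01]), 'qd': array([ 0.10748505, -0.08629116, -0.08470683, -0.06632284,  0.1016806 ,
        0.04058268]), 'joint_efforts': array([ 1.59145460e-03, -5.20394647e+01,  4.64796424e+01,  1.67493091e-02,
        2.36375207e-06, -3.13891526e-07]), 'ee_pos': array([0.16233566, 0.52523068, 0.20179804]), 'tcp_rot': array([-1.79999187e+02,  7.51802612e-02,  7.28255797e+01]), 'wrist_force': array([-0.30630052,  0.1602519 ,  0.84969782]), 'torque': array([ 0.01081287,  0.0777821 , -0.00098105]), 'opening': 0.0856454975748463}
scene {'intrinsics': array([[400.95809515,   0.        , 282.74870535],
       [  0.        , 400.95809515, 209.70826109],
       [  0.        ,   0.        ,   1.        ]]), 'xyz': array([1.13781483, 0.49875945, 0.7083107 ]), 'attitude': array([ 50.09926922,   0.56948709, 129.28904621])}
top {'intrinsics': array([[497.10381749,   0.        , 274.43920646],
       [  0.        , 497.10381749, 207.57890024],
       [  0.        ,   0.        ,   1.        ]]), 'xyz': array([ 0.41068642, -0.00481446,  1.28852369]), 'attitude': array([  7.1049814 ,   0.45129054, -89.03539927])}
wrist {'intrinsics': array([[340.83471731,   0.        , 281.84114398],
       [  0.        , 340.83471731, 210.51734847],
       [  0.        ,   0.        ,   1.        ]]), 'xyz': array([0.08108675, 0.55109065, 0.37384742]), 'attitude': array([-1.89855536e+01,  4.13042056e-02,  7.27660049e+01])}
```

View pics/scene0.png

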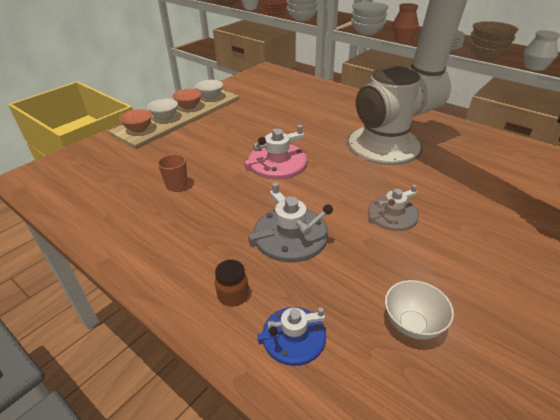

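View pics/top0.png

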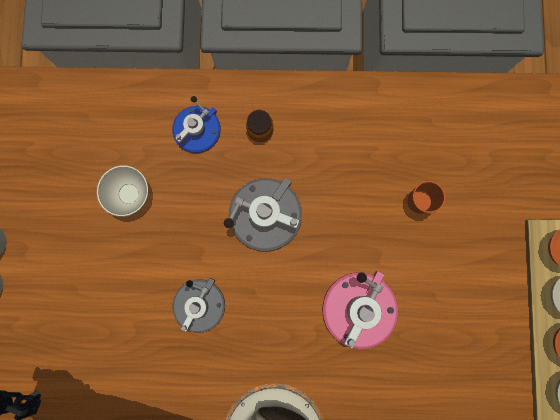

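View pics/wrist0.png

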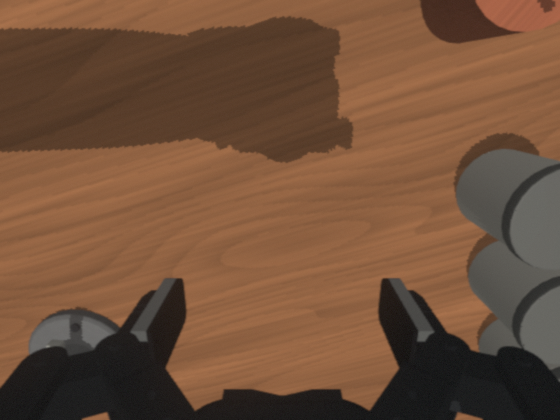

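```bash
cat > h.py <<'E'
import numpy as np,cv2
from scipy.spatial.transform import Rotation as R
from workcell import bot
def ray(c,u,v):
    K=c["intrinsics"];d=np.array([(u-K[0,2])/K[0,0],-(v-K[1,2])/K[1,1],-1.])
    return c["xyz"],R.from_euler('xyz',c["attitude"],degrees=True).apply(d)
def hit(c,u,v,z):
    o,d=ray(c,u,v);return o+d*(z-o[2])/d[2]
def proj(c,p):
    K=c["intrinsics"];q=R.from_euler('xyz',c["attitude"],degrees=True).inv().apply(np.array(p)-c["xyz"])
    return K[0,2]+K[0,0]*q[0]/-q[2],K[1,2]+K[1,1]*-q[1]/-q[2]
def tri(c1,p1,c2,p2):
    o1,d1=ray(c1,*p1);o2,d2=ray(c2,*p2);s=np.linalg.lstsq(np.c_[d1,-d2],o2-o1,rcond=None)[0]
    a=o1+s[0]*d1;b=o2+s[1]*d2;return (a+b)/2,np.linalg.norm(a-b)
E
python3 - <<'E'
import cv2
a=cv2.imread('pics/top0.png')[165:265,210:320];cv2.imwrite('pics/topz.png',cv2.resize(a,None,fx=6,fy=6,interpolation=2))
a=cv2.imread('pics/scene0.png')[170:270,235:345];cv2.imwrite('pics/scenez.png',cv2.resize(a,None,fx=6,fy=6,interpolation=2))
E
```

```text
(no output)
```

View pics/topz.png

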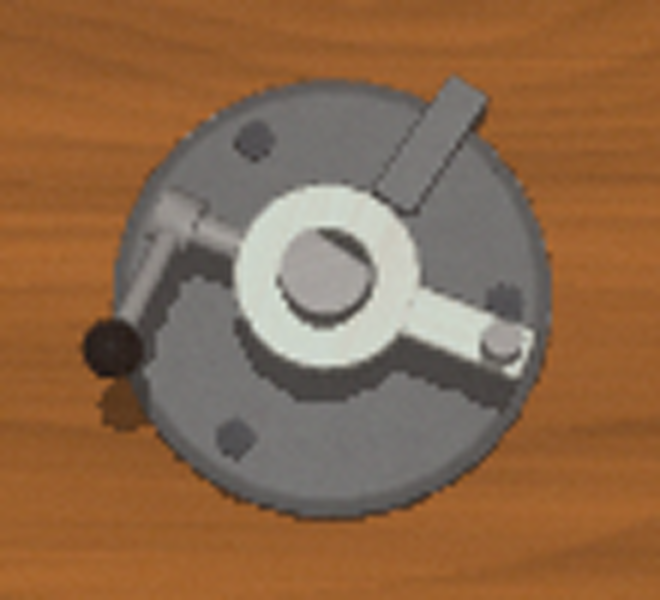

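View pics/scenez.png

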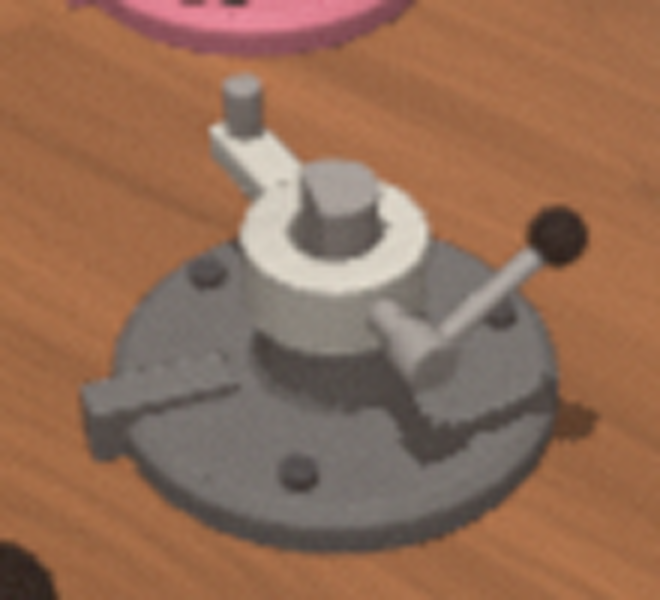

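```bash
python3 - <<'E'
from h import *
t=bot.calibration('top');s=bot.calibration('scene')
z=lambda a,b:(210+(a-2.5)/6,165+(b-2.5)/6)
w=lambda a,b:(235+(a-2.5)/6,170+(b-2.5)/6)
P=lambda n,p,h:(print(n,hit(t,*z(*p),h).round(4)),hit(t,*z(*p),h))[1]
c=P('collar',(327,277),.09);b=P('base',(332,300),.022)
l1=P('lugtip',(471,88),.029);l0=P('lugin',(395,201),.029);p=P('pin',(502,338),.115)
sc=P('screwhead',(180,212),.08);ball,e=tri(t,z(113,348),s,w(557,236));print('ball',ball,e)
pin,e=tri(t,z(502,338),s,w(243,85));print('pin',pin,e)
an=lambda v:np.degrees(np.arctan2(v[1],v[0]))
print('sc c',hit(s,*w(335,235),.09))
print('lug',an(l1-l0),an(l1-c),an(l0-c),np.linalg.norm((l1-c)[:2]),np.linalg.norm((p-c)[:2]),'screw dir',an(c-p),an(sc-c))
img=cv2.imread('pics/top0.png');hsv=cv2.cvtColor(img,cv2.COLOR_BGR2HSV)
m=((hsv[...,1]<60)).astype(np.uint8);m[:160]=0;m[262:]=0;m[:,:215]=0;m[:,315:]=0
# white collar
wm=((hsv[...,2]>190)&(hsv[...,1]<45)).astype(np.uint8)*m
cs,_=cv2.findContours(m,0,1);k=max(cs,key=cv2.contourArea);q=np.array([hit(t,*x[0],.022) for x in k])
from scipy.optimize import least_squares
r=least_squares(lambda v:np.hypot(q[:,0]-v[0],q[:,1]-v[1])-v[2],[*b[:2],.095],loss='soft_l1',f_scale=.001);print('base fit',r.x)
# bystanders, by pixel
for n,u,v,h in [('bowl',123,191,.06),('cup',428,196,.085),('jar',259,122,.08),('blue',194,124,.09),('smallgrey',195,307,.05),('pinkcollar',365,313,.09)]: print(n,hit(t,u,v,h).round(3))
E
```

```text
collar [0.5517 0.0322 0.09  ]
base [0.5499 0.0319 0.022 ]
lugtip [ 0.6414 -0.0261  0.029 ]
lugin [0.592  0.0057 0.029 ]
pin [ 0.5256 -0.0382  0.115 ]
screwhead [0.5788 0.0932 0.08  ]
ball [0.51900792 0.11756914 0.1075097 ] 0.0032503664147545954
pin [ 0.5249017  -0.03711079  0.11322021] 0.0029585146208357745
sc c [0.55503462 0.03788582 0.09      ]
lug -32.72163797197771 -32.99822131245494 -33.335204089283515 0.10695024657765309 0.07506935817923428 screw dir 69.65087247960392 66.12159238309161
base fit [0.55158596 0.0317502  0.09212964]
bowl [0.599 0.388 0.06 ]
cup [ 0.595 -0.367  0.085]
jar [0.776 0.05  0.08 ]
blue [0.766 0.211 0.09 ]
smallgrey [0.316 0.198 0.05 ]
pinkcollar [ 0.312 -0.211  0.09 ]
```

```bash
python3 -m pendant '[[-0.12,0.145,0,0,0,0,0],[-0.12,0.145,0,0,0,0,0],[-0.12,0.145,0,0,0,0,0],[-0.12,0.145,0,0,0,0,0],[-0.12,0.145,0,0,0,0,0],[-0.12,0.145,0,0,0,0,0],[-0.12,0.145,0,0,0,0,0],[-0.12,0.145,0,0,0,0,0],[-0.12,0.145,0,0,0,0,0],[-0.12,0.145,0,0,0,0,0],[-0.12,0.145,0,0,0,0,0],[-0.12,0.145,0,0,0,0,0]]'
python3 -c "
from h import *
o=bot.get_obs();print(o['q'],o['ee_pos'],o['tcp_rot'])"
```

```text
time: 1.35
ee_pos: [0.4793, 0.0387, 0.1992]
tcp_rot: [180.0, 0.2, 73.4]
wrist_force: [0.6, 1.5, -0.2]
opening: 0.0854
[ 4.76041782 -4.47152496  0.22890141 94.75642794 -0.21906488 21.35108739] [0.47933732 0.03871368 0.19921595] [179.97240048   0.22441892  73.40938343]
```

```bash
python3 -m pendant '[[-0.12,0.133,0,0,0,0,0],[-0.12,0.132,0,0,0,0,0],[0,0,0,0,0,-0.044,0.35],[0,0,0,0,0,-0.044,0.35],[0,0,0,0,0,-0.044,0.35],[0,0,0,0,0,-0.044,0.35],[0,0,0,0,0,-0.044,0.35],[0,0,0,0,0,-0.044,0.35],[0,0,0,0,0,-0.044,0.35],[0,0,0,0,0,-0.044,0.35],[0,0,0,0,0,-0.044,0.35],[0,0,0,0,0,-0.044,0.35]]'
python3 - <<'E'
from h import *
o=bot.get_obs();print(o['q'],o['ee_pos'],o['tcp_rot'],o['opening'])
cv2.imwrite('pics/w1.png',bot.camera('wrist')[:,:,::-1])
E
```

```text
time: 2.55
ee_pos: [0.528, -0.0489, 0.1938]
tcp_rot: [-179.6, -0.4, 155.1]
wrist_force: [0.1, -0.2, -0.2]
opening: 0.0556
[ -5.13681575   2.64235416   6.64204358  94.51497402  -0.26237349
 -70.2288175 ] [ 0.52800748 -0.04890818  0.19377408] [-179.57878993   -0.39615793  155.09172538] 0.05559418395913817
```

View pics/w1.png

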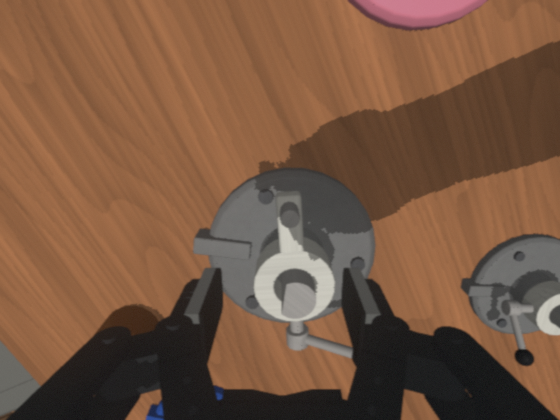

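```bash
python3 - <<'E'
from h import *
c=bot.calibration('wrist')
a=cv2.imread('pics/w1.png')[160:340,180:400];cv2.imwrite('pics/w1z.png',cv2.resize(a,None,fx=3.5,fy=3.3,interpolation=2))
print('pin',hit(c,290,211,.115),'collar',hit(c,294,285,.09),'lug',hit(c,196,242,.029),hit(c,250,248,.029),'screw',hit(c,297,340,.08))
E
```

```text
pin [ 0.52154206 -0.04310523  0.115     ] collar [0.55031544 0.03237533 0.09      ] lug [ 0.63730704 -0.0254136   0.029     ] [0.58767826 0.00514953 0.029     ] screw [0.57530258 0.0975847  0.08      ]
```

View pics/w1z.png

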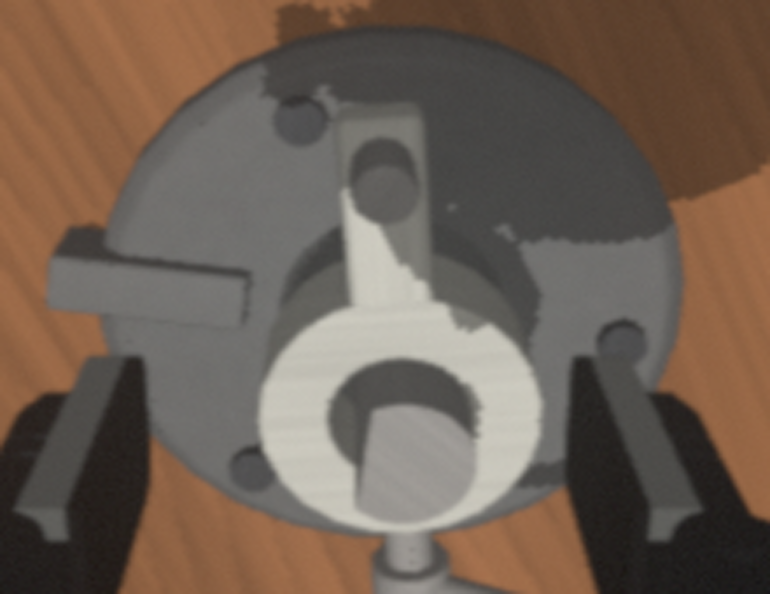

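```bash
python3 -m pendant '[[0.03,0.036,0.05,0,0,-0.02,0.35],[0,0,0.1,0,0,0,0.35],[0,0,0.1,0,0,0,0.35],[0,0,0.08,0,0,0,0.35],[0,0,0,0,0,0,0.35],[0,0,0,0,0,0,0.35]]'
python3 - <<'E'
from h import *
o=bot.get_obs();print(o['q'],o['ee_pos'],o['tcp_rot'],o['opening'])
cv2.imwrite('pics/w2.png',bot.camera('wrist')[:,:,::-1])
E
```

```text
time: 3.2
ee_pos: [0.5238, -0.0375, 0.1087]
tcp_rot: [-179.6, -0.4, 158.5]
wrist_force: [-0.9, 0.8, -0.1]
opening: 0.0557
[ -3.94478055   1.29489211  -4.14513824  85.08675945  -0.25137793
 -72.4179249 ] [ 0.52382852 -0.0375024   0.10866827] [-179.60123574   -0.4262471   158.47281667] 0.055663142984401705
```

View pics/w2.png

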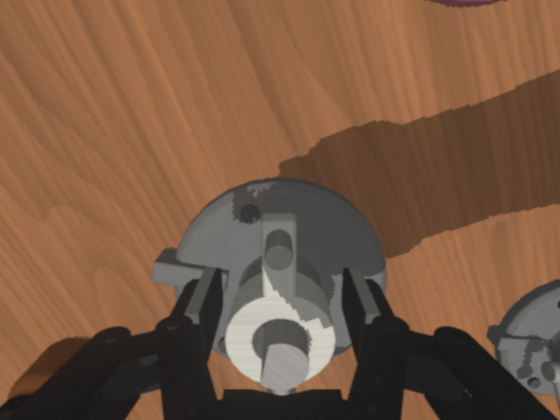

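```bash
python3 - <<'E'
from h import *
c=bot.calibration('wrist');p=bot.get_obs()['ee_pos'];print(c['xyz'])
print(proj(c,p),proj(c,p+[0,0,.0063]),proj(c,p+[0,0,.013]),'pin',hit(c,279,257,.115), hit(c,279,259,.115))
E
```

```text
[ 0.49359827 -0.11414276  0.28125596]
(np.float64(279.4731657741415), np.float64(251.75789007089344)) (np.float64(279.4870735383258), np.float64(256.8272069290225)) (np.float64(279.5028907824212), np.float64(262.59252053941634)) pin [ 0.52415357 -0.0375072   0.115     ] [ 0.52459626 -0.03639608  0.115     ]
```

```bash
python3 -m pendant '[[0,0,0.045,0,0,0,0.5],[0,0,0.01,0,0,0,0.7],[0,0,0,0,0,0,0.9],[0,0,0,0,0,0,0.9],[0,0,0,0,0,0,0.9],[0,0,0,0,0,0,0.9]]' 25
```

```text
time: 3.85
ee_pos: [0.5254, -0.0378, 0.097]
tcp_rot: [-179.7, -0.2, 158.4]
wrist_force: [0.6, 0.3, 0.6]
opening: 0.0084
```

```bash
python3 - <<'E'
from h import *
print(bot.get_obs()['opening'])
cv2.imwrite('pics/w3.png',bot.camera('wrist')[:,:,::-1])
a=bot.camera('scene')[:,:,::-1][150:270,220:360];cv2.imwrite('pics/s3.png',cv2.resize(a,None,fx=5,fy=5,interpolation=2))
E
```

```text
0.008395231822751835
```

View pics/w3.png

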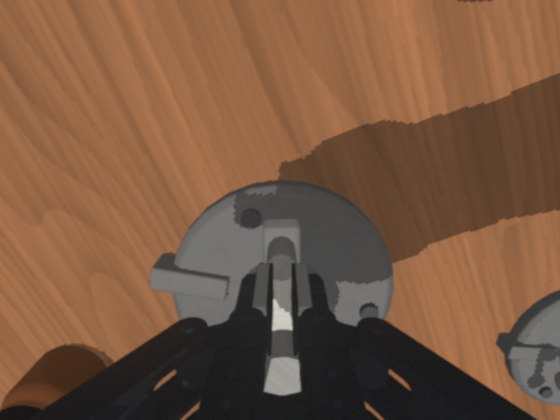

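View pics/s3.png

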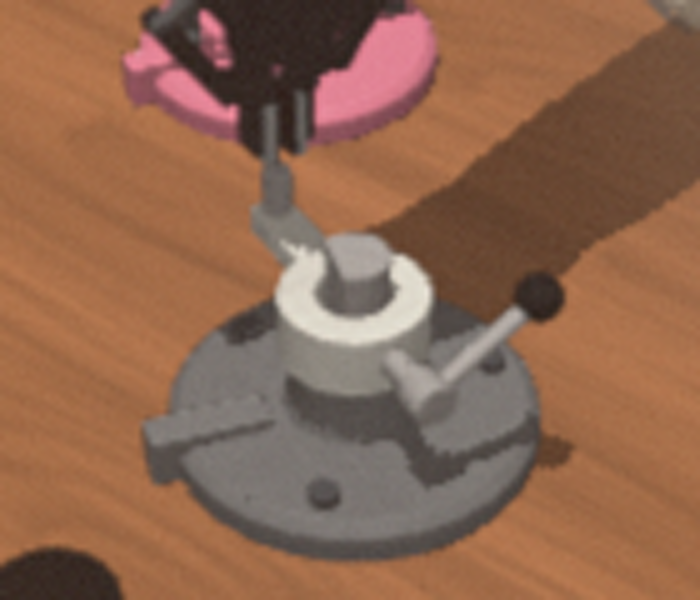

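```bash
python3 - <<'E'
from h import *
o=bot.get_obs();print(o['ee_pos'],o['wrist_force'])
t=bot.calibration('top');s=bot.calibration('scene')
p=o['ee_pos'];print('top',proj(t,p),'scene',proj(s,p),((np.array(proj(s,p))-[220,150])*5),'wrist',proj(bot.calibration('wrist'),p))
a=bot.camera('top')[:,:,::-1][165:265,210:320];cv2.imwrite('pics/t3.png',cv2.resize(a,None,fx=6,fy=6,interpolation=2))
a=cv2.imread('pics/w3.png')[180:420,160:420];cv2.imwrite('pics/w3z.png',cv2.resize(a,None,fx=3,fy=2.5,interpolation=2))
E
```

```text
[ 0.52539571 -0.03773593  0.09700652] [ 0.23895962  0.12498887 -0.1874217 ]
top (np.float64(292.82090599675706), np.float64(221.73978292242884)) scene (np.float64(274.3292510781372), np.float64(188.8767586830301)) [271.64625539 194.38379342] wrist (np.float64(279.5116398952553), np.float64(251.77127088897439))
```

View pics/t3.png

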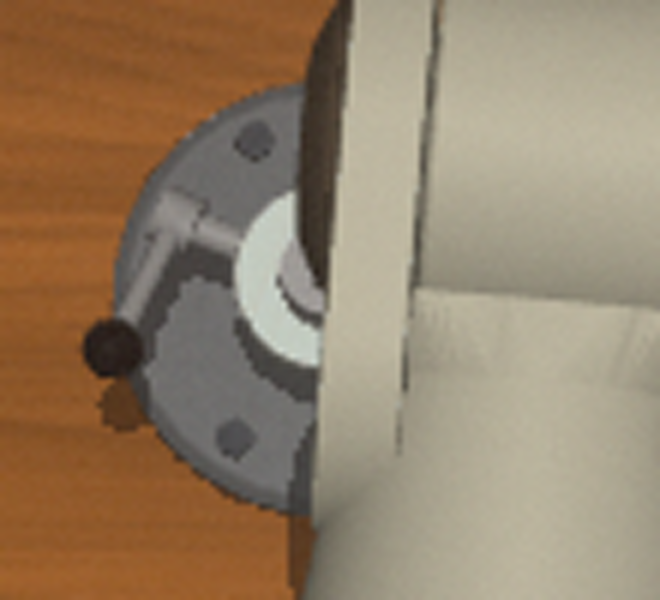

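View pics/w3z.png

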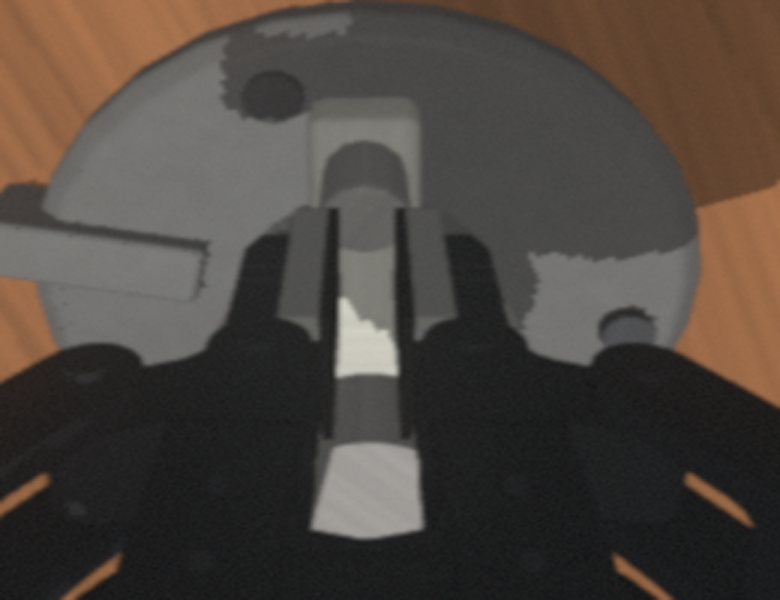

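```bash
python3 - <<'E'
from h import *
c=bot.calibration('wrist');o=bot.get_obs();p=o['ee_pos'];y=R.from_euler('xyz',o['tcp_rot'],degrees=True).as_matrix()
print(y.round(3))
for k in [0,.01,.015,.02,.025,.03,.04]:
    print(k,[np.round(proj(c,p-y[:,2]*k+y[:,1]*s),1) for s in (-.011,0,.011)],np.round(proj(bot.calibration('scene'),p-y[:,2]*k),1))
E
```

```text
[[-0.93   0.368 -0.005]
 [ 0.368  0.93  -0.004]
 [ 0.003 -0.006 -1.   ]]
0 [array([279.4, 233.5]), array([279.5, 251.7]), array([279.6, 269.3])] [274.3 188.9]
0.01 [array([279.3, 241. ]), array([279.4, 260. ]), array([279.5, 278.3])] [274.2 185.7]
0.015 [array([279.3, 245.1]), array([279.3, 264.5]), array([279.4, 283.2])] [274.2 184.1]
0.02 [array([279.2, 249.4]), array([279.3, 269.3]), array([279.3, 288.4])] [274.1 182.5]
0.025 [array([279.1, 253.9]), array([279.2, 274.3]), array([279.3, 293.8])] [274.1 180.9]
0.03 [array([279. , 258.7]), array([279.1, 279.6]), array([279.2, 299.6])] [274.  179.3]
0.04 [array([278.9, 269.3]), array([279. , 291.2]), array([279. , 312.1])] [274. 176.]
```

```bash
python3 -m pendant '[[0,0,0,0,0,0,0.4],[0,0,0,0,0,0,0.4],[0,0,0,0,0,0,0.4],[0,0,0,0,0,0,0.4],[0,0,0.06,0,0,0,0.4],[0,0,0.05,0,0,0,0.4],[0,0,0,0,0,0,0.4]]' 25
python3 - <<'E'
from h import *
o=bot.get_obs();print(o['ee_pos'],o['opening'])
a=bot.camera('scene')[:,:,::-1][130:270,200:360];cv2.imwrite('pics/s4.png',cv2.resize(a,None,fx=4.2,fy=4.2,interpolation=2))
a=bot.camera('wrist')[:,:,::-1][180:420,160:420];cv2.imwrite('pics/w4z.png',cv2.resize(a,None,fx=3,fy=2.5,interpolation=2))
E
```

```text
time: 4.7
ee_pos: [0.525, -0.0379, 0.0667]
tcp_rot: [-179.7, -0.2, 158.4]
wrist_force: [-0.9, -0.1, -0.7]
opening: 0.0511
[ 0.525029   -0.03785423  0.06667821] 0.05111738840941664
```

View pics/s4.png

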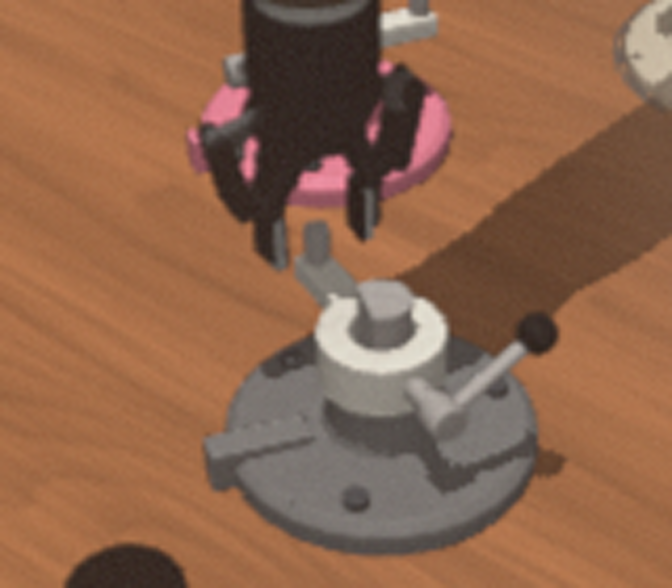

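View pics/w4z.png

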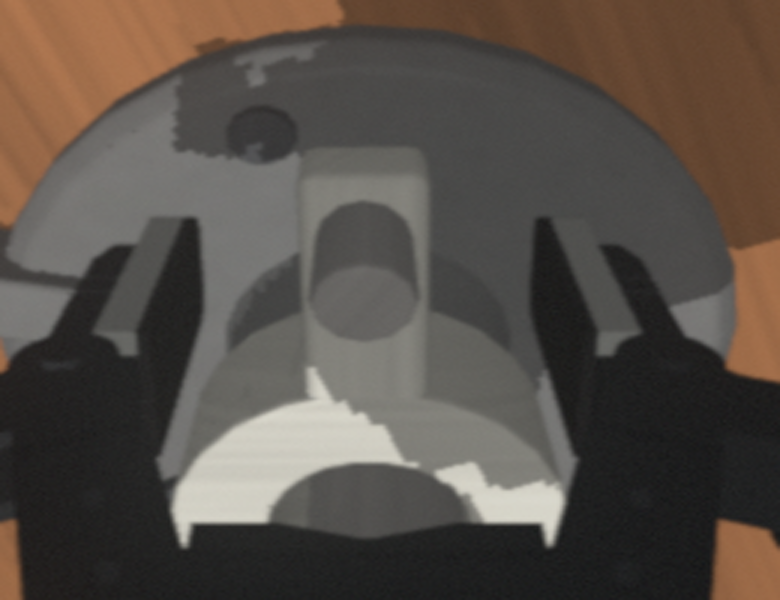

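```bash
python3 -m pendant '[[0,0,-0.02,0,0,0,0.5],[0,0,0,0,0,0,0.7],[0,0,0,0,0,0,0.9],[0,0,0,0,0,0,0.9],[0,0,0,0,0,0,0.9],[0,0,0,0,0,0,0.9]]' 30
python3 - <<'E'
from h import *
o=bot.get_obs();print(o['ee_pos'],o['opening'],o['wrist_force'])
a=bot.camera('wrist')[:,:,::-1][180:420,160:420];cv2.imwrite('pics/w5z.png',cv2.resize(a,None,fx=3,fy=2.5,interpolation=2))
E
```

```text
time: 5.4
ee_pos: [0.526, -0.0378, 0.0748]
tcp_rot: [-179.7, -0.1, 158.4]
wrist_force: [-0.9, 0.8, -0.8]
opening: 0.0142
[ 0.5259514  -0.03783819  0.07478257] 0.014245043021992728 [-0.85018834  0.84926132 -0.82314918]
```

View pics/w5z.png

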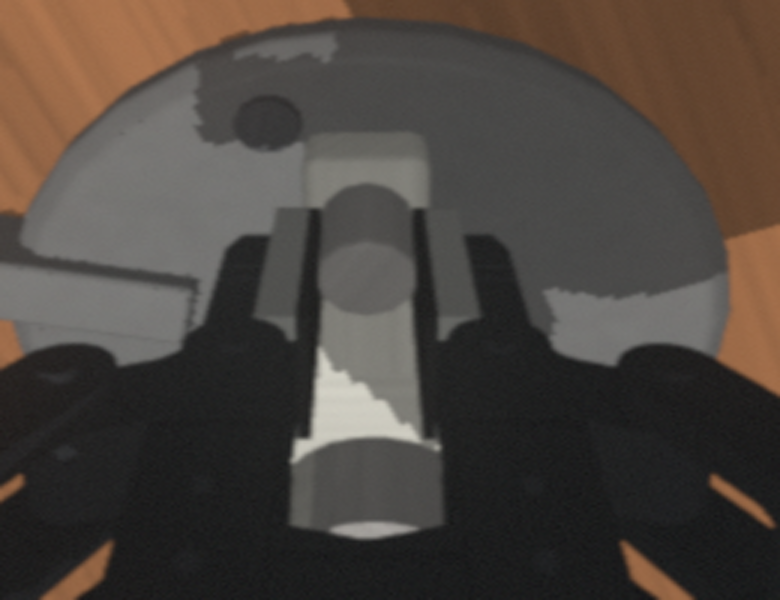

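```bash
cat > st.py <<'E'
from h import *
C=np.array([.5515,.032])
o=bot.get_obs();p=o['ee_pos'];d=p[:2]-C
a=np.degrees(np.arctan2(d[1],d[0]))
print(o['time'],p.round(4),o['tcp_rot'].round(1),'op',round(o['opening'],4),'F',o['wrist_force'].round(1),'pin ang',a%360,'r',np.hypot(*d),'yaw rel',(o['tcp_rot'][2]-a)%360,'q6',o['q'][5])
E
python3 -m pendant '[[0.0265,0.0012,0,0,0,0.028,0.9],[0.0265,0.0012,0,0,0,0.028,0.9],[0.0265,0.0012,0,0,0,0.028,0.9],[0.0265,0.0012,0,0,0,0.028,0.9]]' ; python3 st.py
```

```text
time: 5.85
ee_pos: [0.5057, -0.0263, 0.0748]
tcp_rot: [-179.7, 0.4, 137.5]
wrist_force: [0.4, -4.0, -1.1]
opening: 0.0142
5.85 [ 0.5057 -0.0263  0.0748] [-179.7    0.4  137.5] op 0.0142 F [ 0.4 -4.  -1.1] pin ang 231.8367182088795 r 0.07417317072538357 yaw rel 265.6750565509097 q6 -50.15659918544629
```

```bash
python3 -m pendant '[[0.0275,0.001,0,0,0,0.027,0.9],[0.0275,0.001,0,0,0,0.027,0.9],[0.0275,0.001,0,0,0,0.027,0.9],[0.0275,0.001,0,0,0,0.027,0.9],[0.0275,0.001,0,0,0,0.027,0.9],[0.0275,0.001,0,0,0,0.027,0.9],[0.0275,0.001,0,0,0,0.027,0.9],[0.0275,0.001,0,0,0,0.027,0.9]]' ; python3 st.py
```

```text
time: 6.65
ee_pos: [0.48, 0.0149, 0.0747]
tcp_rot: [180.0, 1.5, 96.7]
wrist_force: [-3.9, -5.5, 1.4]
opening: 0.0143
6.65 [0.48   0.0149 0.0747] [180.    1.5  96.7] op 0.0143 F [-3.9 -5.5  1.4] pin ang 193.42169936556647 r 0.07347112124378652 yaw rel 263.2576017798868 q6 -3.906550323413963
```

```bash
python3 -m pendant '[[0.0275,0.001,0,-0.002,0,0.025,0.9],[0.0275,0.001,0,-0.002,0,0.025,0.9],[0.0275,0.001,0,-0.002,0,0.025,0.9],[0.0275,0.001,0,-0.002,0,0.025,0.9],[0.0275,0.001,0,0,0,0.025,0.9],[0.0275,0.001,0,0,0,0.025,0.9],[0.0275,0.001,0,0,0,0.025,0.9],[0.024,0.001,0,0,0,0.02,0.9],[0,0,0,0,0,0,0.9]]' ; python3 st.py
```

```text
time: 7.55
ee_pos: [0.4857, 0.0631, 0.0748]
tcp_rot: [177.8, 1.4, 59.8]
wrist_force: [3.4, 2.0, -2.9]
opening: 0.0143
7.55 [0.4857 0.0631 0.0748] [177.8   1.4  59.8] op 0.0143 F [ 3.4  2.  -2.9] pin ang 154.72903869846627 r 0.0728095546922012 yaw rel 265.0629459504738 q6 39.15277493560138
```

```bash
python3 -m pendant '[[0.028,0.001,0,0,0,0.02,0.9],[0.01,0,0,0,0,0,0.9],[0,0,0,0,0,0,0.9]]' ; python3 st.py; python3 - <<'E'
from h import *
a=bot.camera('scene')[:,:,::-1][130:270,200:360];cv2.imwrite('pics/s6.png',cv2.resize(a,None,fx=4.2,fy=4.2,interpolation=2))
a=bot.camera('wrist')[:,:,::-1];cv2.imwrite('pics/w6.png',a)
E
```

```text
time: 7.85
ee_pos: [0.489, 0.0695, 0.0748]
tcp_rot: [177.7, 1.5, 56.3]
wrist_force: [0.1, 2.3, -0.6]
opening: 0.0143
7.85 [0.489  0.0695 0.0748] [177.7   1.5  56.3] op 0.0143 F [ 0.1  2.3 -0.6] pin ang 149.0655933663843 r 0.07288807452802301 yaw rel 267.19795011231594 q6 43.450840212907664
```

View pics/s6.png

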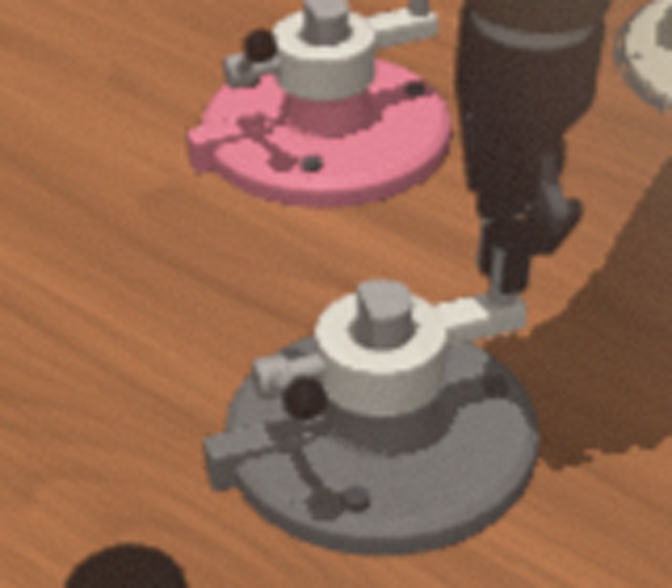

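View pics/w6.png

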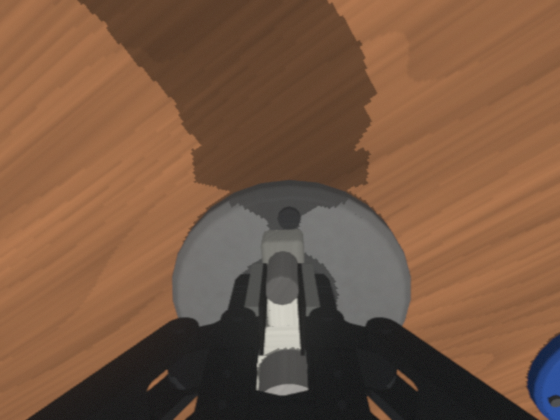

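```bash
python3 -m pendant '[[0,0,0,0,0,0,0.4],[0,0,0,0,0,0,0.4],[0,0,0,0,0,0,0.4],[0,0,-0.1,0,0,0,0.4],[0,0,-0.15,0,0,0,0.4],[0,0,-0.15,0,0,0,0.4],[0,0,-0.15,0,0,0,0.4],[0,0,0,0,0,0,0.4]]' ; python3 st.py; python3 - <<'E'
from h import *
a=bot.camera('scene')[:,:,::-1];cv2.imwrite('pics/s7.png',a);a=a[170:270,235:345];cv2.imwrite('pics/s7z.png',cv2.resize(a,None,fx=6,fy=6,interpolation=2))
a=bot.camera('wrist')[:,:,::-1];cv2.imwrite('pics/w7.png',a)
a=bot.camera('top')[:,:,::-1];cv2.imwrite('pics/t7.png',a)
o=bot.get_obs();M=R.from_euler('xyz',o['tcp_rot'],degrees=True)
# tilt correction in tool frame
z=M.as_matrix()[:,2];v=np.cross(z,[0,0,-1]);print('corr tool (units of pi)',M.inv().apply(v)/np.pi)
import json;c=bot.calibration('wrist');np.savez('w7.npz',**c)
E
```

```text
time: 8.75
ee_pos: [0.4857, 0.0754, 0.2162]
tcp_rot: [177.8, 1.4, 56.4]
wrist_force: [0.5, 0.9, 0.3]
opening: 0.0511
8.75 [0.4857 0.0754 0.2162] [177.8   1.4  56.4] op 0.0511 F [0.5 0.9 0.3] pin ang 146.5761293730226 r 0.07879207365830525 yaw rel 269.83969095073655 q6 44.012338679544136
corr tool (units of pi) [ 1.07038478e-02  9.56970523e-03 -3.49393683e-21]
```

View pics/w7.png

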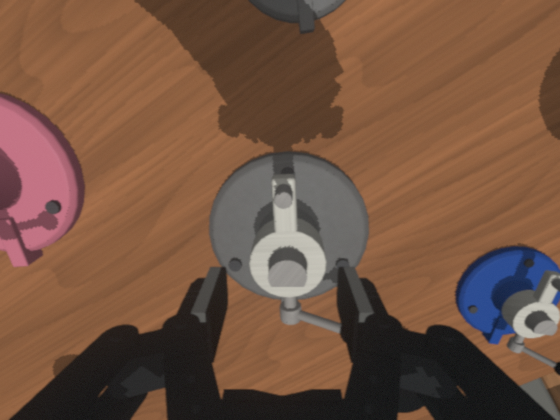

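View pics/t7.png

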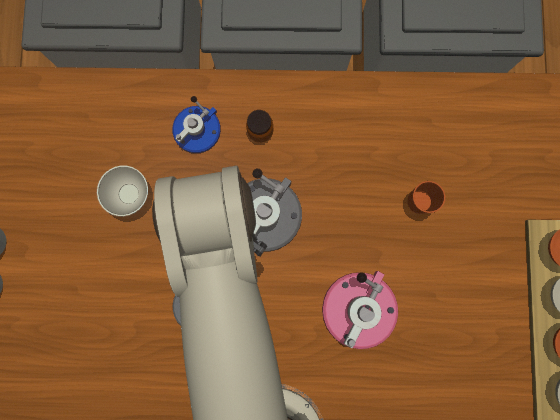

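View pics/s7z.png

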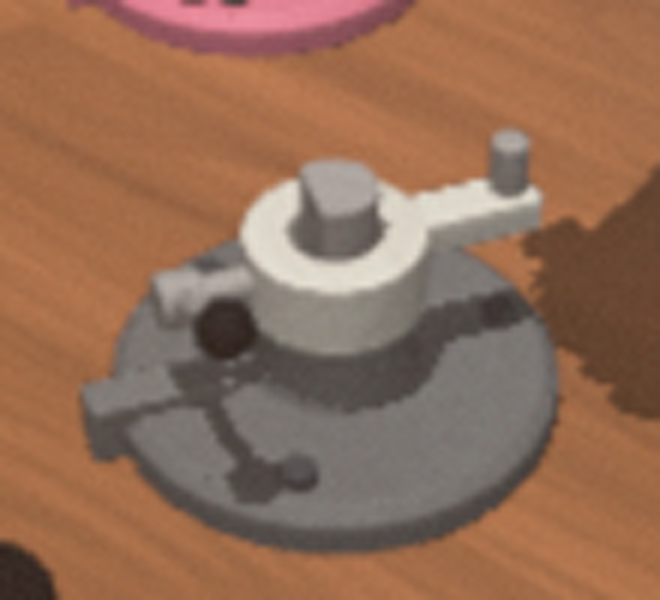

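```bash
python3 - <<'E'
from h import *
s=bot.calibration('scene');w=lambda a,b:(235+(a-2.5)/6,170+(b-2.5)/6)
t=bot.calibration('top')
c7=dict(np.load('w7.npz'))
C=np.array([.5515,.032])
an=lambda v:np.degrees(np.arctan2(v[1],v[0]))%360
p0=hit(s,*w(243,82),.115)[:2];p1=hit(s,*w(510,136),.115)[:2]
print('scene pin0',p0,'pin1',p1, 'bias-corrected ang', an(p1-(p0-[.525,-.0375])-C), 'raw',an(p1-C))
l1=hit(s,*w(84,390),.029)[:2];print(l1)
pw=hit(c7,284,199,.115)[:2];cw=hit(c7,289,264,.09)[:2];print('wrist pin',pw,'col',cw,an(pw-C),an(pw-cw))
# wrist screw head
sw=hit(c7,290,312,.08)[:2];print('screw',sw,an(sw-C),an(sw-cw))
a=cv2.imread('pics/t7.png')[155:255,220:320];cv2.imwrite('pics/t7z.png',cv2.resize(a,None,fx=6,fy=6,interpolation=2))
a=cv2.imread('pics/w7.png')[140:340,180:400];cv2.imwrite('pics/w7z.png',cv2.resize(a,None,fx=3.5,fy=3,interpolation=2))
E
```

```text
scene pin0 [ 0.52434364 -0.03559969] pin1 [0.48529367 0.0729215 ] bias-corrected ang 149.23511685325406 raw 148.28018375708933
[ 0.63965515 -0.02622747]
wrist pin [0.48366132 0.07420603] col [0.54855856 0.03631717] 148.11207370163854 149.7224015968477
screw [0.6024146  0.00220143] 329.66101964207434 327.64729987056126
```

View pics/t7z.png

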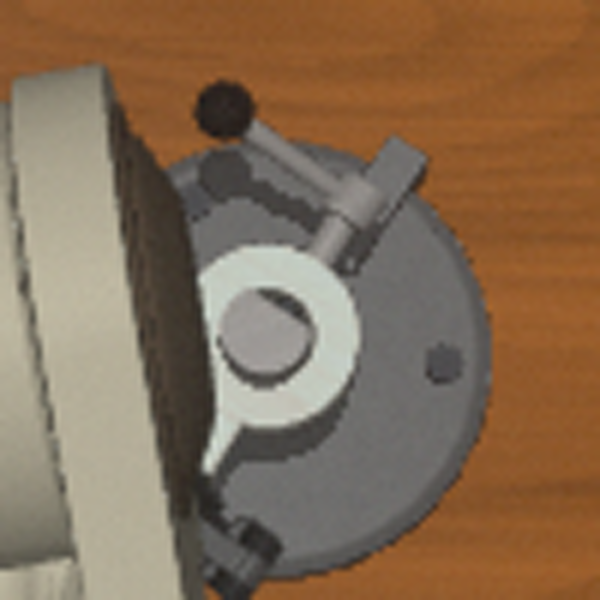

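View pics/w7z.png

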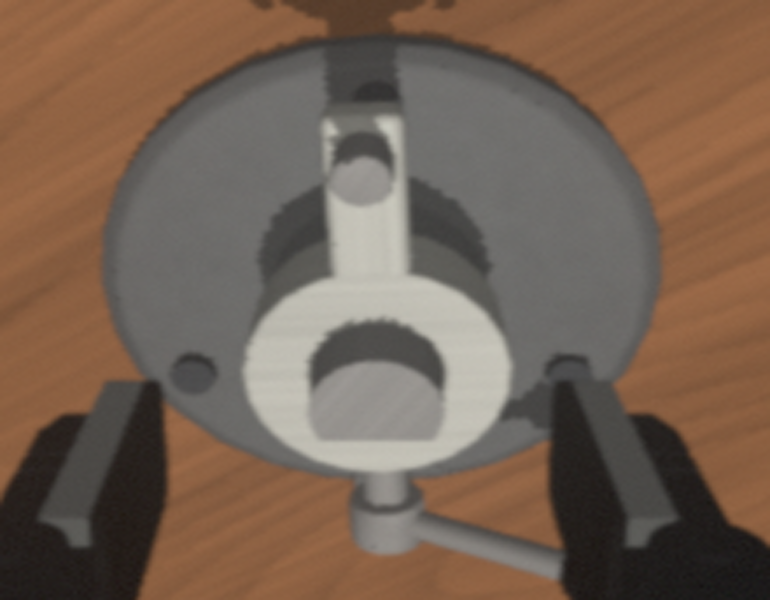

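```bash
python3 - <<'E'
from h import *
t=bot.calibration('top');z=lambda a,b:(220+(a-2.5)/6,155+(b-2.5)/6)
an=lambda v:np.degrees(np.arctan2(v[1],v[0]))
C=hit(t,*z(267,337),.09);print(C)
h=hit(t,*z(356,200),.086);print('screw',h,an(h-C),np.linalg.norm((h-C)[:2]))
l=hit(t,*z(412,148),.029);print('lug',an(l-C))
b=hit(t,*z(225,109),.122);print('ball',b)
s=bot.calibration('scene');b2,e=tri(t,z(225,109),s,(235+(225-2.5)/6,170+(328-2.5)/6));print(b2,e)
E
```

```text
[0.55174354 0.03215288 0.09      ]
screw [ 0.60910623 -0.00297101  0.086     ] -31.47965849457294 0.06726192277422043
lug -33.188347865398434
ball [0.6390063  0.04964416 0.122     ]
[0.64079737 0.05153287 0.10786242] 0.0031274231534931933
```

```bash
python3 -m pendant '[[0,0,0,0.011,0.01,0,0.7],[0.068,0.144,0,0,0,0,1],[0.068,0.144,0,0,0,0,1],[0.068,0.144,0,0,0,0,1],[0.068,0.144,0,0,0,0,1],[0,0,0,0,0,0,1],[0,0,0,0,0,0,1]]' 60; python3 st.py
```

```text
time: 9.6
ee_pos: [0.6439, 0.0507, 0.1963]
tcp_rot: [-179.1, 0.4, 56.5]
wrist_force: [-0.2, -0.3, -0.2]
opening: 0.0001
9.6 [0.6439 0.0507 0.1963] [-179.1    0.4   56.5] op 0.0001 F [-0.2 -0.3 -0.2] pin ang 11.417030147981686 r 0.09421736161899427 yaw rel 45.09867347885719 q6 37.879843399667045
```

```bash
python3 -m pendant '[[0,0,0.1,0,0,0,1],[0,0,0.1,0,0,0,1],[0,0,0.04,0,0,0,1],[0,0,0,0,0,0,1]]' 60; python3 - <<'E'
from h import *
a=bot.camera('scene')[:,:,::-1][130:270,200:360];cv2.imwrite('pics/s8.png',cv2.resize(a,None,fx=4.2,fy=4.2,interpolation=2))
a=bot.camera('wrist')[:,:,::-1];cv2.imwrite('pics/w8.png',a)
E
```

```text
time: 10.0
ee_pos: [0.6392, 0.0511, 0.1333]
tcp_rot: [-179.0, 0.5, 56.6]
wrist_force: [-0.2, 0.2, -0.4]
opening: 0.0003
```

View pics/s8.png

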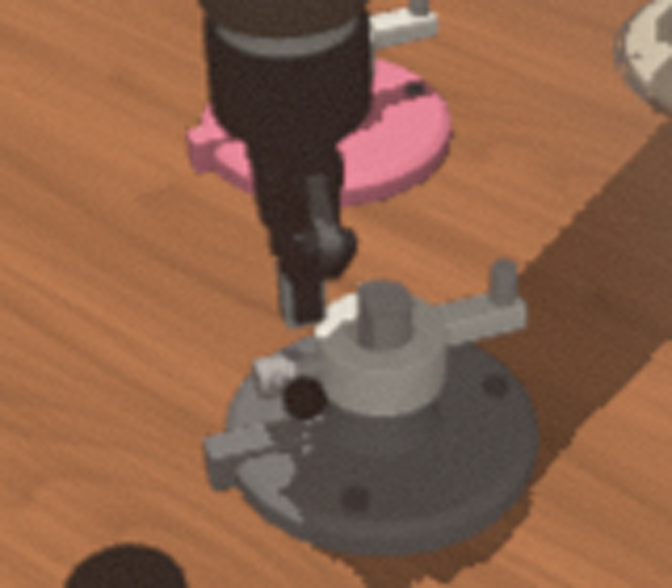

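View pics/w8.png

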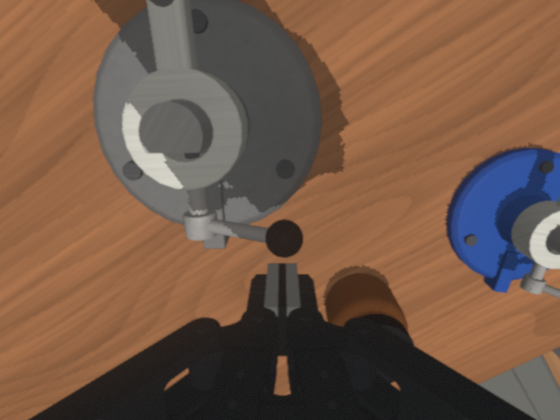

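```bash
python3 - <<'E'
from h import *
c=bot.calibration('wrist');s=bot.calibration('scene');p=bot.get_obs()['ee_pos']
for k in [0,.01,.02,.025,.03]: print(k,np.round(proj(s,p+[0,0,k]),1))
print('scene tip seen',200+305/4.2,130+325/4.2)
for z in [.105,.11,.115,.12]: print(z,'ball wrist',hit(c,284,238,z).round(4))
b,e=tri(c,(284,238),s,(200+304/4.2,130+398/4.2));print(b,e)
S=[.609,-.003];print('off',np.hypot(*(b[:2]-S)))
E
```

```text
0 [271.1 214.7]
0.01 [270.9 211.2]
0.02 [270.8 207.7]
0.025 [270.7 205.9]
0.03 [270.7 204.1]
scene tip seen 272.6190476190476 207.38095238095238
0.105 ball wrist [0.6429 0.0509 0.105 ]
0.11 ball wrist [0.6411 0.052  0.11  ]
0.115 ball wrist [0.6394 0.0532 0.115 ]
0.12 ball wrist [0.6376 0.0543 0.12  ]
[0.64110003 0.05295239 0.10799708] 0.0029530654272931427
off 0.06450644955087073
```

```bash
python3 -m pendant '[[0.018,0.008,0.04,0,0,0,1],[0.001,0.002,0.04,0,0,0,1],[0.001,0.002,0.04,0,0,0,1],[0.001,0.002,0.03,0,0,0,1]]' 60; python3 -m pendant '[[0.001,0.002,0.03,0,0,0,1],[0.001,0.002,0.03,0,0,0,1]]'
```

```text
time: 10.5
ee_pos: [0.6476, 0.0543, 0.0995]
tcp_rot: [-179.4, 0.2, 56.6]
wrist_force: [-0.6, 0.4, -0.4]
opening: 0.0002
time: 10.7
ee_pos: [0.6499, 0.0553, 0.0841]
tcp_rot: [-179.5, -0.0, 56.6]
wrist_force: [3.4, 5.6, 8.3]
opening: 0.0001
```

```bash
python3 -m pendant '[[-0.008,-0.016,0,0,0,0,1],[0,-0.006,0.03,0,0,0,1],[0,0,0.03,0,0,0,1]]' 60; python3 - <<'E'
from h import *
a=bot.camera('scene')[:,:,::-1][130:270,200:360];cv2.imwrite('pics/s9.png',cv2.resize(a,None,fx=4.2,fy=4.2,interpolation=2))
a=bot.camera('wrist')[:,:,::-1];cv2.imwrite('pics/w9.png',a)
E
```

```text
time: 11.0
ee_pos: [0.6463, 0.0582, 0.0703]
tcp_rot: [-179.7, -0.3, 56.6]
wrist_force: [1.2, 3.3, 4.8]
opening: -0.0001
```

View pics/s9.png

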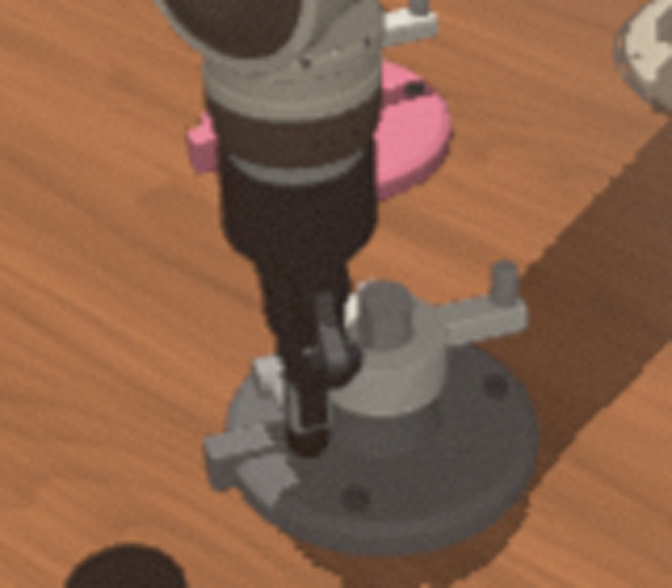

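View pics/w9.png

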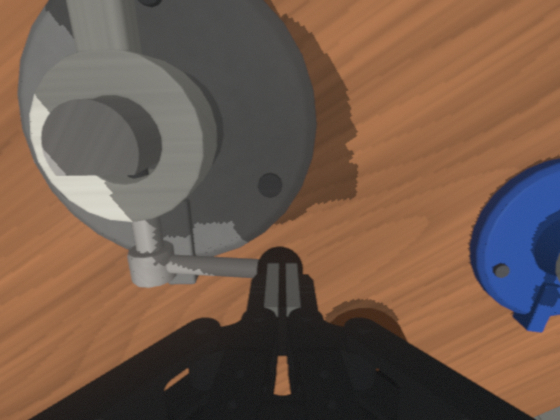

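```bash
python3 -m pendant '[[-0.004,0,0.03,0,0,0,1],[-0.004,0,0.03,0,0,0,1],[-0.006,0,0.03,0,0,0,1]]' 60;python3 -m pendant '[[-0.006,0,0.02,0,0,0,1],[-0.004,0,0.02,0,0,0,1]]'
```

```text
time: 11.4
ee_pos: [0.6448, 0.0555, 0.048]
tcp_rot: [-179.8, -0.4, 56.7]
wrist_force: [1.1, 2.2, 3.6]
opening: 0.0004
time: 11.6
ee_pos: [0.643, 0.0531, 0.0367]
tcp_rot: [-179.7, -0.4, 56.6]
wrist_force: [1.9, 2.3, 3.0]
opening: 0.0003
```

```bash
python3 -m pendant '[[-0.003,0,0.016,0,0,0,1],[-0.003,0,0.016,0,0,0,1]]';python3 -m pendant '[[0,0,0.016,0,0,0,1],[0,0,0.012,0,0,0,1]]';python3 - <<'E'
from h import *
a=bot.camera('scene')[:,:,::-1][130:270,200:360];cv2.imwrite('pics/s10.png',cv2.resize(a,None,fx=4.2,fy=4.2,interpolation=2))
E
```

```text
time: 11.8
ee_pos: [0.6431, 0.0522, 0.0312]
tcp_rot: [-179.9, -0.6, 56.6]
wrist_force: [-9.2, 2.8, 42.0]
opening: 0.0001
time: 12.0
ee_pos: [0.6433, 0.0523, 0.0319]
tcp_rot: [179.9, -0.7, 56.6]
wrist_force: [-10.5, 1.2, 20.9]
opening: 0.0003
```

View pics/s10.png

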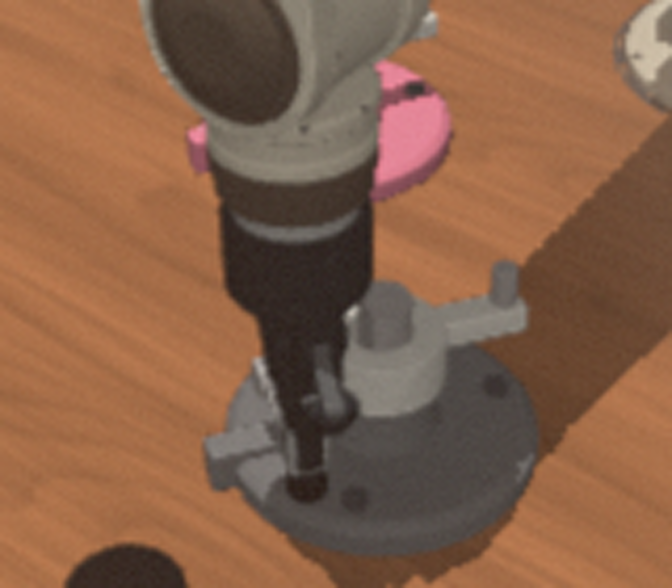

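```bash
python3 -m pendant '[[0,0,0.01,0,0,0,1],[0,0,0.01,0,0,0,1],[0,0,0.01,0,0,0,1]]';python3 -m pendant '[[0,0,-0.04,0,0,0,1],[0,0,-0.15,0,0,0,1],[0,0,-0.15,0,0,0,1],[0,0,-0.15,0,0,0,1],[0,0,-0.15,0,0,0,1],[-0.15,-0.1,0,0,0,0,1],[-0.15,-0.1,0,0,0,0,1],[-0.15,-0.1,0,0,0,0,1],[-0.15,-0.1,0,0,0,0,1],[-0.15,-0.1,0,0,0,0,1],[0,0,0,0,0,0,1],[0,0,0,0,0,0,1]]';python3 - <<'E'
from h import *
a=bot.camera('scene')[:,:,::-1];cv2.imwrite('pics/s11f.png',a);a=a[170:270,235:345];cv2.imwrite('pics/s11.png',cv2.resize(a,None,fx=6,fy=6,interpolation=2))
a=bot.camera('top')[:,:,::-1];cv2.imwrite('pics/t11f.png',a);a=a[155:255,220:320];cv2.imwrite('pics/t11.png',cv2.resize(a,None,fx=6,fy=6,interpolation=2))
E
```

```text
time: 12.35
ee_pos: [0.6433, 0.0523, 0.032]
tcp_rot: [179.7, -1.0, 56.6]
wrist_force: [-7.4, 1.4, 19.8]
opening: 0.0001
time: 13.55
ee_pos: [0.4248, -0.0435, 0.1901]
tcp_rot: [-179.9, -0.1, 56.5]
wrist_force: [0.9, 1.0, 0.2]
opening: 0.0004
```

View pics/s11.png

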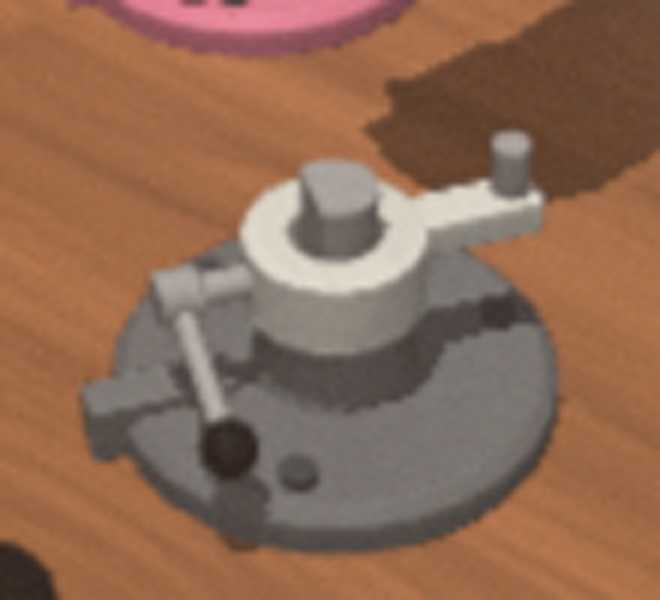

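View pics/t11f.png

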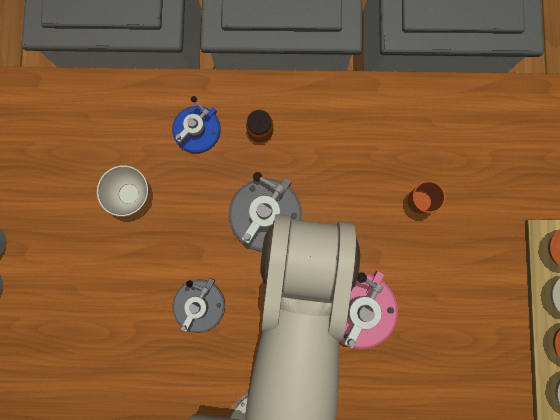

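View pics/t11.png

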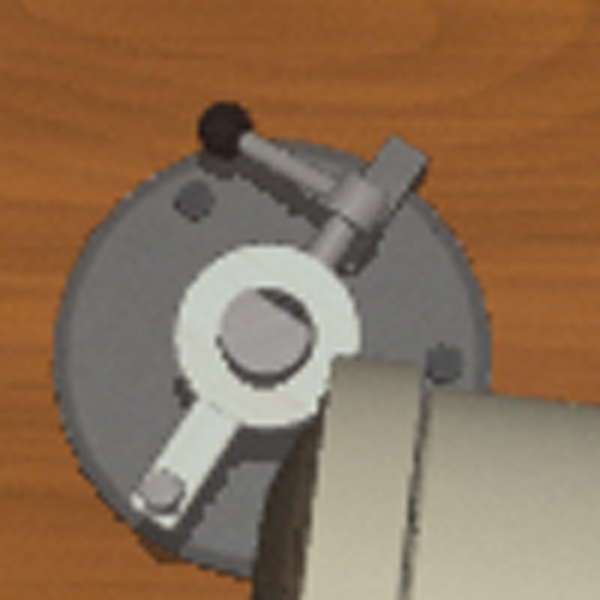

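```bash
python3 - <<'E'
from h import *
t=bot.calibration('top');s=bot.calibration('scene');z=lambda a,b:(220+(a-2.5)/6,155+(b-2.5)/6)
an=lambda v:np.degrees(np.arctan2(v[1],v[0]))%360
C=hit(t,*z(267,337),.09);p=hit(t,*z(162,490),.115)
h=hit(t,*z(356,201),.086);l=hit(t,*z(412,148),.029)
print('pin',an(p-C)-180,'screw',an(h-C)-360,'lug',an(l-C)-360)
b,e=tri(t,z(224,129),s,(235+(230-2.5)/6,170+(448-2.5)/6));print('ball',b,e)
E
```

```text
pin -31.516779213661152 screw -31.669263646950583 lug -33.18834786539844
ball [0.64372808 0.05451079 0.0490773 ] 0.003099434607966251
```

```bash
python3 -c "
from workcell import bot
print(bot.job_done())"
```

```text
the job is handed in; nothing more can be done
None
```

I turned the collar clockwise by its drive pin until the clamp screw faced the flat. I then pushed the ball straight down with the shut fingers until the lever met its stop, backed off and handed the job in at about 13.7 s.

**Last checks:**
- **Collar:** from the top camera the screw points at −31.6° and the lug (the direction of the flat) at −33.2°. That is about 1.6° off, or roughly 2 mm at the screw head; 10.5 mm is allowed.
- **Lever:** the ball's centre measured 49 mm above the table, against 50 mm expected at the stop. The push force jumped from 3 N to 42 N there, and the ball stayed down after I let go.
- **Bystanders:** bowl, cup and jar stand at the same pixels in the top view as at the start. I judged this by eye and did not measure it. The gripper was clear of everything when I handed in.

**Disagreements:**
- **Fingertip height:** the pictures showed the fingertips about 20–25 mm higher than the reported TCP. The first grip on the pin closed on nothing, so I lowered the hand about 22 mm further and it held.
- **Lever start:** the lever began slightly down, at about 0.24 rad rather than 0, still well under the 0.5 rad limit.

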